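Load the cure nests and cover the open sensor housings

ROBOT

A 6-joint arm with a two-finger parallel gripper is mounted at the origin on the work surface. World frame = base frame: x ahead of the robot, y to its left, z up, the work surface at z = 0. Lengths are in m, angles in rad, forces in N, time in s.
With the tool pointing down it reaches from about 0.3 to 0.775 m from the base axis. Payload 14.6 kg.
Tool frame: the origin (TCP) lies midway between the tips of the shut fingers; the grasp point (between the pads) lies 19 mm behind it (ctrl.hold_point_z is the distance from the TCP to the grasp point, in m); z points along the fingers, x is the direction in which the jaws open and shut, and the axes are right-handed (so a half turn about z gives the same grasp; the last joint's range is limited). The gripper opens to 94 mm and grips with 3 to 60 N. Pads are 16 mm wide; open, the fingers measure 119 mm over their backs; the gripper's body (75 mm by 177 mm) begins 78 mm behind the grasp point.
Start: joints at [1.076, 0.3, 1.521, -0, 1.321, -0.067], TCP at [0.228, 0.5, 0.205] pointing down, gripper open.
Joint ranges: [-3.03, 3.03], [-0.79, 2.21], [0.23, 2.52], [-1.04, 4.18], [0, 3.07], [-2.55, 2.55]. Speed limits (rad/s): [2.22, 2.22, 2.57, 3.14, 3.14, 3.14].

INTERFACE

Orientations are given as [roll, pitch, yaw] about the fixed x, y, z axes, in that order (R = Rz(yaw) Ry(pitch) Rx(roll)).
In Python, from station import ctrl, viewer, ticket, nets gives the robot as it stands.
- The arm moves only by the tool carry_out, never from a script. Its argument "commands" is one flat list of numbers, 7 for each row, row after row: the closure, from -1 (fully open) to 1 (shut), so that 0 is half open, then the shift along the world's x, y, z in cm, then the turn, a rotation vector about the world's x, y, z in rad. In form: [gripper, tx, ty, tz, ax, ay, az, gripper, tx, ty, tz, ax, ay, az, ...]. A call has 1 to 12 rows; each row is the pose to reach, as a shift and turn from the pose measured when the call began; what a row does not reach only later rows make up. A row lasts 1/12 s, in which the tool goes at most 41.7 mm and 7.16 degrees, less where a joint would pass 70% of its speed; a pose out of reach is approached as far as the arm can. A call with a gripper value outside its range is refused whole. The fingers move at their own pace and stop on an object; "force" is the grip in N (left out, the last holds). Time passes only in rows, so rows that repeat a pose let the fingers close. It gives the time, the measured TCP pose, the force and the opening at its end, in the units of the state.
- ctrl.get_obs(): the state, without advancing time (a new reading comes with each control period).
- viewer.camera(name): name is "side" or "top"; returns (picture, depth): 420x560x3 uint8, blue, green, red; 420x560 float32, m along the optical axis (not along the pixel's ray), 0 where there is no reading.
- viewer.camera_info(name): a dict with "fx", "fy", "cx", "cy" (pixels), "R" (3x3) and "t" (3): a world point X has camera coordinates R X + t. Camera axes: x right, y down, z forward; pixel columns grow to the right and rows downward; lengths in m; the calibration is good to about 2 mm. A picture is of the moment at which its call begins. camera_info takes no time and is no camera call.
- ticket.hand_in(): hands the job in, once; it reports no verdict.
Trained networks look in the newest picture that a camera, given by its name, has taken for a name from the list of things; names that differ only in an ending like _2 or _b are one class to them, and where a whole thing is asked for, a point or a joint stands for the part that bears it (a point fixed in the world has none). Each returns a list of dicts, best first, with "confidence" (0 to 1); they miss things now and then, are a little off and sometimes report something else, mostly with a low value. They report only what shows in the picture. A call takes as long as a camera call. They do not tell look-alikes from the thing itself.
- nets.silhouettes(camera, thing): "region" (420x560 bool, what is visible of it) and "extent" ([left, top, right, bottom] in pixels, round what is visible of it).
The state is a dict: "time_s": time; "qpos": joint angles; "joint_vel": joint speeds; "tau": joint torques, N m; "ee_pos": TCP position; "eef_rot": TCP orientation; "force": force on the tool from outside, world axes, zero at the start; "moment": the same for the moment, N m; "grip_width": finger opening in m.
Only numpy, scipy, OpenCV 4.12 (cv2) and the standard library are available. Lean on these libraries where they do the work, as an engineer would, in place of code of your own. Each camera call takes 0.05 s, during which the arm holds its last target. There are 200 camera calls.

TASK

Put the two open aluminium housings, upright, into the nests on the bench: the round housing flat on the floor of the round nest, the square one flat on the floor of the square nest. Only when both are in, cover each with the steel lid of its own shape, centred so that the opening is closed, the square lid squared up with its housing. Keep the open housings upright all the time and leave the two finished (black-domed) housings where they stand.

Things in the scene. Friction and masses are not known exactly. Their poses are not given: they have to be found in the camera images.
- housing_round_mid (a point): The open round housing: a bare aluminium cup, 46 mm in diameter and 45 mm high, walls 3 mm thick, open at the top: looking in from above one sees a hollow with a small green circuit board on its floor. Stands upright and loose on the table. The point is the centre of the housing, half-way up (22.5 mm above its underside); z is up.
- housing_square_mid (a point): The open square housing: a bare aluminium square cup, 46 mm square and 45 mm high, walls 3 mm thick, open at the top: looking in from above one sees a hollow with a small green circuit board on its floor. Stands upright and loose on the table. The point is the centre of the housing, half-way up (22.5 mm above its underside); z is up; x and y are square to its sides (a quarter turn makes no difference).
- lid_round_grip (a point): Loose steel lid, a flat round plate 62 mm in diameter, 8 mm thick, with an upright black round knob on its middle, 22 mm in diameter and 30 mm tall (lid 38 mm high in all). Lies on the table, knob up. The point is on the knob, 28 mm above the lid's underside, over the lid's centre; z is up. It lies flat on the housing's rim and overhangs it by 8 mm all round.
- lid_square_grip (a point): Loose steel lid, a flat square plate 62 mm by 62 mm, 8 mm thick, with an upright black round knob on its middle, 22 mm in diameter and 30 mm tall (lid 38 mm high in all). Lies on the table, knob up. The point is on the knob, 28 mm above the lid's underside, over the lid's centre; z is up; x and y are square to its sides (a quarter turn makes no difference). It lies flat on the housing's rim and overhangs it by 8 mm all round.
- nest_round: Round nest: a dark steel disc 88 mm in diameter and 12 mm high, fixed to the table, with a round pocket 62 mm in diameter and 7 mm deep; the pocket's floor is 5 mm above the table. Empty at the start. Origin: centre of its underside, on the table.
- nest_square: Square nest: a dark steel block 88 mm square and 12 mm high, fixed to the table, with a square pocket 62 mm by 62 mm and 7 mm deep; the pocket's floor is 5 mm above the table. Empty at the start. Origin: centre of its underside, on the table; x and y are square to its sides.
- potted_round_mid (a point): A finished round housing, to be left alone: as the open round one (46 mm diameter, 45 mm high) but filled up and closed by a black dome that rises 9 mm over its rim. Loose. The point is 22.5 mm above its underside, on its axis.
- potted_square_mid (a point): A finished square housing, to be left alone: as the open square one (46 mm square, 45 mm high) but filled up and closed by a black round dome that rises 9 mm over its rim. Loose. The point is 22.5 mm above its underside, at its centre.
Things that resemble listed ones, but are neither listed nor needed, are in the scene too. Leave any brown or purple look-alike of the part that bears housing_square_mid alone.

How it is judged:
By the outcome, as a careful person would: the job done as asked, in the order asked, and still so for the second after the job is handed in, with the robot touching nothing.
It also fails if it takes over 96 s, if anything falls off the work surface, if the arm or the gripper's body presses on something with over 40 N, if the wrist force passes 120 N, or if a joint passes its speed limit or range.

## Working session

There is one attempt and no reset: what is moved stays moved. The work goes in short steps, Python scripts to look and compute and a tool call to move; the robot and the scene stay as the last step left them, time stands still between calls to the robot, and variables do not carry over. Pictures are saved under pics/ and viewed, about 12 in all and at most 16, crops included, and the job is handed in when it is done.

Besides the shell and the picture viewer there is one more tool, called after "Emit:" in YAML: its name, and indented under it one key for each argument. carry_out: Moves the arm, as the interface text tells. Its arguments: {"type":"object","properties":{"commands":{"type":"array","items":{"type":"number"}},"force":{"type":"number"}},"required":["commands"]}

```bash
mkdir -p pics; cat > h.py <<'E'
import numpy as np, cv2
from station import ctrl, viewer, ticket, nets
def cloud(cam,depth):
    i=viewer.camera_info(cam); v,u=np.mgrid[:420,:560]
    P=np.stack([(u-i['cx'])/i['fx']*depth,(v-i['cy'])/i['fy']*depth,depth],-1)
    X=(P-np.array(i['t']))@np.array(i['R'])
    X[depth<=0]=np.nan
    return X
def proj(cam,X):
    i=viewer.camera_info(cam); c=np.array(i['R'])@np.array(X)+np.array(i['t'])
    return np.array([i['fx']*c[0]/c[2]+i['cx'],i['fy']*c[1]/c[2]+i['cy']])
E
python3 - <<'E'
from h import *
for c in ['top','side']:
    p,d=viewer.camera(c); cv2.imwrite(f'pics/{c}0.png',p); np.save(f'{c}0.npy',d)
    X=cloud(c,d)
    i=viewer.camera_info(c); print(c,i['fx'],-np.array(i['R']).T@np.array(i['t']))
    for n in ['housing_round_mid','housing_square_mid','lid_round_grip','lid_square_grip','nest_round','nest_square','potted_round_mid','potted_square_mid']:
        for r in nets.silhouettes(c,n)[:5]:
            m=r['region']; q=X[m]; z=np.nanpercentile(q[:,2],95); t=q[abs(q[:,2]-z)<.006]
            print(n,round(r['confidence'],2),r['extent'],m.sum(),'ztop',z.round(3),'mid',((np.nanmin(t,0)+np.nanmax(t,0))/2).round(3), 'size',(np.nanmax(t,0)-np.nanmin(t,0)).round(3))
print(ctrl.get_obs())
E
```

```text
top 421.64024558836496 [ 0.32794153 -0.00893208  1.04449307]
housing_round_mid 0.92 [419.8, 209.6, 446.0, 232.2] 377 ztop 0.047 mid [ 0.475 -0.346  0.045] size [0.044 0.044 0.009]
housing_square_mid 0.96 [267.1, 175.0, 287.2, 197.4] 383 ztop 0.047 mid [0.569 0.026 0.045] size [0.058 0.056 0.008]
housing_square_mid 0.78 [252.5, 212.3, 274.8, 234.5] 426 ztop 0.048 mid [0.476 0.061 0.046] size [0.048 0.046 0.009]
housing_square_mid 0.71 [140.4, 215.3, 163.7, 241.4] 495 ztop 0.039 mid [0.474 0.344 0.038] size [0.02  0.02  0.009]
housing_square_mid 0.67 [235.7, 255.8, 260.4, 284.7] 437 ztop 0.047 mid [0.363 0.094 0.046] size [0.056 0.059 0.009]
lid_round_grip 0.87 [138.2, 216.7, 162.5, 240.7] 474 ztop 0.039 mid [0.474 0.344 0.038] size [0.02  0.02  0.009]
lid_square_grip 0.86 [355.5, 208.3, 390.6, 242.3] 658 ztop 0.038 mid [ 0.478 -0.208  0.038] size [0.02  0.021 0.01 ]
nest_round 0.8 [214.4, 148.3, 249.3, 181.0] 915 ztop 0.015 mid [0.635 0.144 0.014] size [0.086 0.084 0.009]
nest_square 0.7 [304.9, 151.8, 349.6, 191.7] 1284 ztop 0.016 mid [ 0.611 -0.101  0.014] size [0.104 0.106 0.01 ]
p
[... 1745 characters left out ...]
id [ 0.447 -0.062  0.052] size [0.039 0.043 0.009]
{'time_s': 0.9, 'qpos': array([ 1.07640338e+00,  2.99869546e-01,  1.52099188e+00, -6.17427848e-06,
        1.32068034e+00, -6.66066475e-02]), 'joint_vel': array([ 0.00054701, -0.0015433 , -0.00091966,  0.00085681, -0.00267378,
       -0.00171106]), 'tau': array([-1.05575671e-04, -5.31666005e+01, -3.52905250e+01,  7.08912592e-02,
        2.13218940e-02, -6.68280177e-05]), 'ee_pos': array([0.22817882, 0.50043347, 0.20546573]), 'eef_rot': array([ 3.14158330e+00, -5.03761261e-05,  1.14301156e+00]), 'force': array([ 0.05543543,  0.32457892, -0.32417371]), 'moment': array([ 0.03899516,  0.00789142, -0.04990902]), 'grip_width': 0.09362425204969937}
```

View pics/top0.png

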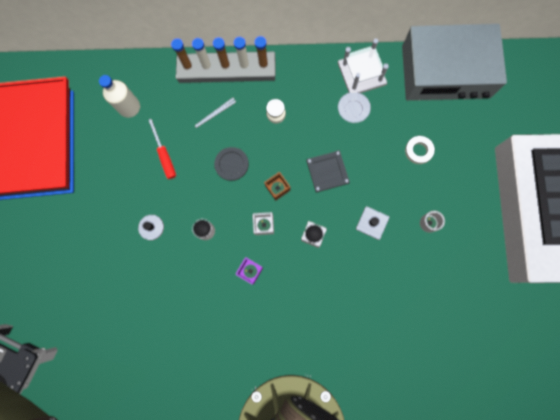

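View pics/side0.png

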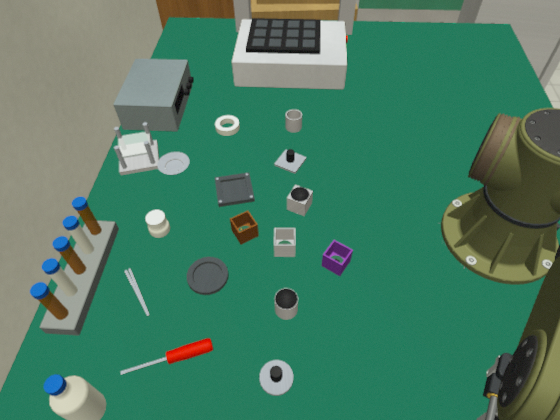

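The top view shows the bare aluminium square housing at (263,223); its look-alikes are brown (277,186), purple (249,270) and the black-domed potted square (314,234). The open round housing is at (433,220), with the potted round at (203,229) and a white ring at (420,149) as things it could be confused with. The lids are at (150,227) round and (373,222) square, and the nests at (231,164) round and (328,171) square. I'll check the choice in a close crop and measure the yaws.

```bash
python3 - <<'E'
from h import *
T=cv2.imread('pics/top0.png');S=cv2.imread('pics/side0.png')
D={c:np.load(f'{c}0.npy') for c in ['top','side']}
things={'hsq':((.476,.061),.03,(.035,.06)),'hrd':((.474,-.346),.03,(.035,.06)),'lidsq_plate':((.477,-.207),.047,(.003,.02)),'lidsq_knob':((.477,-.207),.02,(.03,.05)),
'lidrd_plate':((.474,.344),.04,(.003,.02)),'lidrd_knob':((.474,.344),.02,(.03,.05)),'nsq':((.610,-.1),.068,(.008,.03)),'nrd':((.635,.144),.05,(.008,.03))}
for c in D:
    X=cloud(c,D[c]).reshape(-1,3)
    for n,(p,r,(a,b)) in things.items():
        q=X[(np.hypot(X[:,0]-p[0],X[:,1]-p[1])<r)&(X[:,2]>a)&(X[:,2]<b)]
        (cx,cy),wh,ang=cv2.minAreaRect((q[:,:2]*1000).astype(np.float32))
        print(c,n,len(q),round(cx,1),round(cy,1),np.round(wh,1),round(ang,1),'z',np.nanmedian(q[:,2]).round(4))
a=cv2.resize(T[170:290,225:345],None,fx=3,fy=3,interpolation=cv2.INTER_CUBIC);b=cv2.resize(T[170:290,340:460],None,fx=3,fy=3,interpolation=cv2.INTER_CUBIC)
cv2.imwrite('pics/crop1.png',np.hstack([a,b]))
E
```

```text
top hsq 117 476.5 60.9 [46.5 46.1] 3.3 z 0.0456
top hrd 124 475.3 -346.5 [45.6 44. ] 50.3 z 0.0445
top lidsq_plate 641 478.4 -204.9 [87.5 90.2] 80.3 z 0.0087
top lidsq_knob 68 478.0 -207.6 [20.6 19.8] 89.7 z 0.0383
top lidrd_plate 423 478.0 343.8 [69.9 72.7] 11.0 z 0.0083
top lidrd_knob 67 474.5 344.4 [19.8 20.5] 0.5 z 0.0383
top nsq 698 611.4 -101.4 [89.4 88.8] 14.6 z 0.0127
top nrd 526 634.9 143.6 [86.3 85.8] 77.6 z 0.0124
side hsq 196 475.1 61.0 [45.4 48.5] 2.4 z 0.0433
side hrd 113 472.6 -346.8 [43.8 46.6] 3.2 z 0.0417
side lidsq_plate 379 478.8 -208.3 [75.2 78.1] 51.6 z 0.0078
side lidsq_knob 57 476.0 -206.4 [19.6 19.7] 26.8 z 0.0374
side lidrd_plate 793 473.7 345.3 [63.  61.3] 70.9 z 0.0077
side lidrd_knob 131 473.5 345.2 [20.  20.3] 67.3 z 0.0374
side nsq 550 609.3 -101.5 [88. 92.] 14.8 z 0.0118
side nrd 644 633.9 144.4 [85.4 86.9] 11.7 z 0.0114
```

View pics/crop1.png

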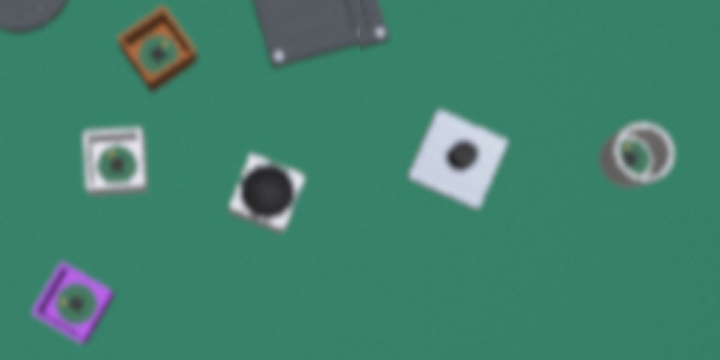

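The crop confirms the aluminium square housing (left, middle row) and the open round cup (right). Now I'll move above the square housing.

Emit:
carry_out:
  commands: [-1, 24.7, -43.9, -7.5, 0, 0, 0.48, -1, 24.7, -43.9, -7.5, 0, 0, 0.48, -1, 24.7, -43.9, -7.5, 0, 0, 0.48, -1, 24.7, -43.9, -7.5, 0, 0, 0.48, -1, 24.7, -43.9, -7.5, 0, 0, 0.48, -1, 24.7, -43.9, -7.5, 0, 0, 0.48, -1, 24.7, -43.9, -7.5, 0, 0, 0.48, -1, 24.7, -43.9, -7.5, 0, 0, 0.48, -1, 24.7, -43.9, -7.5, 0, 0, 0.48, -1, 24.7, -43.9, -7.5, 0, 0, 0.48, -1, 24.7, -43.9, -7.5, 0, 0, 0.48, -1, 24.7, -43.9, -7.5, 0, 0, 0.48]
  force: 25

```text
time_s: 1.9
ee_pos: [0.4652, 0.0784, 0.1337]
eef_rot: [3.141, -0.0, 1.623]
force: [0.3, 1.3, 0.3]
grip_width: 0.0939
```

Emit:
carry_out:
  commands: [-1, 1.05, -1.75, -2, 0, 0, 0, -1, 1.05, -1.75, -2, 0, 0, 0, -1, 1.05, -1.75, -5, 0, 0, 0, -1, 1.05, -1.75, -8, 0, 0, 0, -1, 1.05, -1.75, -10.5, 0, 0, 0, -1, 1.05, -1.75, -12, 0, 0, 0, -1, 1.05, -1.75, -12, 0, 0, 0, -1, 1.05, -1.75, -12, 0, 0, 0, 1, 1.05, -1.75, -12, 0, 0, 0, 1, 1.05, -1.75, -12, 0, 0, 0, 1, 1.05, -1.75, -12, 0, 0, 0, 1, 1.05, -1.75, -12, 0, 0, 0]

```text
time_s: 2.9
ee_pos: [0.4761, 0.061, 0.0145]
eef_rot: [3.14, -0.0, 1.623]
force: [-1.1, -0.2, -0.1]
grip_width: 0.0703
```

Emit:
carry_out:
  commands: [1, 0, 0, 0, 0, 0, 0, 1, 0, 0, 0, 0, 0, 0, 1, 0, 0, 0, 0, 0, 0, 1, 0, 0, 0, 0, 0, 0, 1, 0, 0, 0, 0, 0, 0, 1, 0, 0, 0, 0, 0, 0, 1, 0, 0, 0, 0, 0, 0, 1, 0, 0, 1, 0, 0, 0, 1, 0, 0, 3, 0, 0, 0, 1, 0, 0, 6, 0, 0, 0, 1, 0, 0, 8, 0, 0, 0, 1, 0, 0, 8, 0, 0, 0]

```text
time_s: 3.9
ee_pos: [0.4779, 0.0611, 0.0987]
eef_rot: [3.133, -0.0, 1.623]
force: [1.3, -0.1, -0.5]
grip_width: 0.0459
```

Emit:
carry_out:
  commands: [1, 6, -8, 0, 0, 0, 0.1, 1, 13.25, -16.25, 0, 0, 0, 0.2, 1, 13.25, -16.25, 0, 0, 0, 0.2, 1, 13.25, -16.25, 0, 0, 0, 0.2, 1, 13.25, -16.25, 0, 0, 0, 0.2, 1, 13.25, -16.25, 0, 0, 0, 0.2, 1, 13.25, -16.25, 0, 0, 0, 0.2, 1, 13.25, -16.25, -2, 0, 0, 0.2, 1, 13.25, -16.25, -4, 0, 0, 0.2, 1, 13.25, -16.25, -5.5, 0, 0, 0.2, 1, 13.25, -16.25, -5.5, 0, 0, 0.2, 1, 13.25, -16.25, -5.5, 0, 0, 0.2]

```text
time_s: 4.9
ee_pos: [0.6096, -0.1004, 0.0435]
eef_rot: [3.135, -0.001, 1.824]
force: [0.6, 0.6, -0.9]
grip_width: 0.0459
```

```bash
python3 - <<'E'
from h import *
I=[]
for c in ['top','side']:
    p,d=viewer.camera(c); u,v=proj(c,[.61,-.1,.03]).astype(int); I.append(cv2.resize(p[v-60:v+60,u-60:u+60],None,fx=3,fy=3,interpolation=cv2.INTER_CUBIC))
cv2.imwrite('pics/c2.png',np.hstack(I)); print(ctrl.get_obs())
E
```

```text
{'time_s': 5.0, 'qpos': array([-0.22468734,  0.61253541,  1.46427785,  0.00439805,  1.05622007,
       -2.05048553]), 'joint_vel': array([-0.00397788, -0.00601149, -0.00801831,  0.00062823, -0.00035834,
       -0.00043709]), 'tau': array([ 8.93534068e-02, -6.49187636e+01, -3.04286742e+01, -2.79255712e-02,
        3.64152552e-02,  7.21390243e-03]), 'ee_pos': array([ 0.6106609 , -0.10095777,  0.04497787]), 'eef_rot': array([3.13222764e+00, 5.35471972e-04, 1.82364750e+00]), 'force': array([-0.95152247, -0.01967045, -0.06896549]), 'moment': array([ 0.09211581, -0.00888823,  0.02621733]), 'grip_width': 0.046061816205215225}
```

View pics/c2.png

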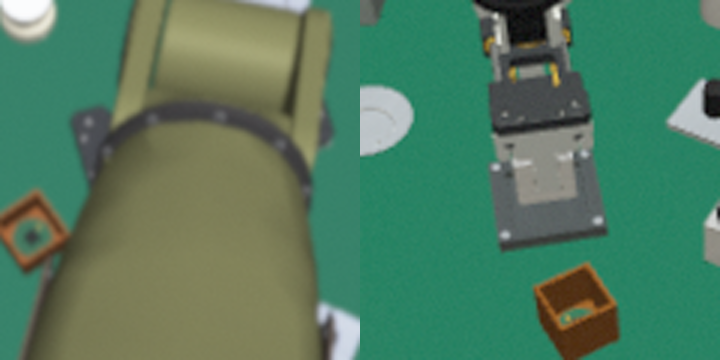

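Emit:
carry_out:
  commands: [1, 0, 0, -1, -0.002, 0.009, 0, 1, 0, 0, -2, -0.002, 0.009, 0, 1, 0, 0, -2.4, -0.002, 0.009, 0, 1, 0, 0, -2.55, -0.002, 0.009, 0, 1, 0, 0, -2.55, -0.002, 0.009, 0, 1, 0, 0, -2.55, -0.002, 0.009, 0, -1, 0, 0, -2.55, -0.002, 0.009, 0, -1, 0, 0, -2.55, -0.002, 0.009, 0, -1, 0, 0, -2.55, -0.002, 0.009, 0, -1, 0, 0, -2.55, -0.002, 0.009, 0, -1, 0, 0, -2.55, -0.002, 0.009, 0, -1, 0, 0, -2.55, -0.002, 0.009, 0]

```text
time_s: 6.0
ee_pos: [0.6107, -0.101, 0.0195]
eef_rot: [3.141, 0.0, 1.824]
force: [1.5, -0.4, 0.3]
grip_width: 0.0823
```

Emit:
carry_out:
  commands: [-1, 0, 0, 3.5, 0, 0, 0, -1, 0, 0, 7, 0, 0, 0, -1, 0, 0, 10, 0, 0, 0, -1, -13.7, -24.55, 10, 0, 0, -1, -1, -13.7, -24.55, 10, 0, 0, -1, -1, -13.7, -24.55, 10, 0, 0, -1, -1, -13.7, -24.55, 10, 0, 0, -1, -1, -13.7, -24.55, 10, 0, 0, -1, -1, -13.7, -24.55, 10, 0, 0, -1, -1, -13.7, -24.55, 10, 0, 0, -1, -1, -13.7, -24.55, 10, 0, 0, -1, -1, -13.7, -24.55, 10, 0, 0, -1]

```text
time_s: 7.0
ee_pos: [0.4727, -0.3479, 0.1194]
eef_rot: [3.141, 0.0, 0.815]
force: [-0.3, 0.2, -0.4]
grip_width: 0.0941
```

```bash
python3 - <<'E'
from h import *
print(ctrl.get_obs()['ee_pos'],ctrl.get_obs()['eef_rot'])
for c in ['top','side']:
    p,d=viewer.camera(c); X=cloud(c,d).reshape(-1,3)
    for n,pp in [('hsq',(.611,-.101)),('hrd',(.474,-.3465))]:
        q=X[(np.hypot(X[:,0]-pp[0],X[:,1]-pp[1])<.034)&(X[:,2]>.035)&(X[:,2]<.06)]
        if len(q): print(c,n,len(q),cv2.minAreaRect((q[:,:2]*1000).astype(np.float32)),np.nanmedian(q[:,2]))
    u,v=proj(c,[.52,-.22,.03]).astype(int); cv2.imwrite(f'pics/{c}3.png',cv2.resize(p[max(v-90,0):v+90,u-100:u+100],None,fx=2,fy=2))
cv2.imwrite('pics/c3.png',np.hstack([cv2.resize(cv2.imread(f'pics/{c}3.png'),(400,360)) for c in ['top','side']]))
E
```

```text
[ 0.47272995 -0.34785174  0.11940537] [3.14138168e+00 2.06009007e-04 8.14545120e-01]
top hsq 172 ((610.2373657226562, -100.83465576171875), (47.23202896118164, 46.2149658203125), 14.454802513122559) 0.0490219678864708
top hrd 99 ((476.55377197265625, -344.3987121582031), (40.004417419433594, 45.155250549316406), 68.7476806640625) 0.043865534698165405
side hsq 215 ((608.4749755859375, -99.78160095214844), (45.69845199584961, 49.076820373535156), 14.252457618713379) 0.04536299785862609
side hrd 116 ((472.59136962890625, -346.8598327636719), (43.88607406616211, 47.15907669067383), 3.1963415145874023) 0.04162684970475873
```

View pics/c3.png

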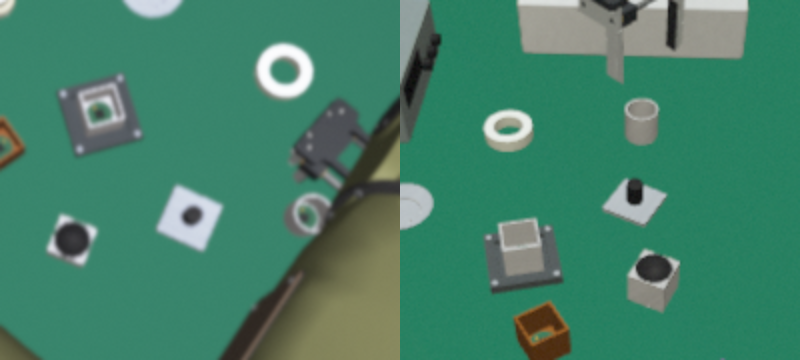

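The square housing is seated in its nest at top height of about 0.05 m and squared with it, and the round cup is undisturbed below the gripper.

Emit:
carry_out:
  commands: [-1, 0.1, 0.1, -3, 0, 0, 0, -1, 0.1, 0.1, -6, 0, 0, 0, -1, 0.1, 0.1, -9, 0, 0, 0, -1, 0.1, 0.1, -10.5, 0, 0, 0, -1, 0.1, 0.1, -10.5, 0, 0, 0, 1, 0.1, 0.1, -10.5, 0, 0, 0, 1, 0.1, 0.1, -10.5, 0, 0, 0, 1, 0.1, 0.1, -10.5, 0, 0, 0, 1, 0.1, 0.1, -10.5, 0, 0, 0, 1, 0.1, 0.1, -10.5, 0, 0, 0, 1, 0.1, 0.1, -10.5, 0, 0, 0, 1, 0.1, 0.1, -10.5, 0, 0, 0]

```text
time_s: 8.1
ee_pos: [0.4749, -0.3453, 0.0147]
eef_rot: [3.141, 0.0, 0.828]
force: [-0.6, -0.2, 0.2]
grip_width: 0.0505
```

Emit:
carry_out:
  commands: [1, 0, 0, 0, 0, 0, 0, 1, 0, 0, 0, 0, 0, 0, 1, 0, 0, 0, 0, 0, 0, 1, 0, 0, 0, 0, 0, 0, 1, 0, 0, 0, 0, 0, 0, 1, 0, 0, 0, 0, 0, 0, 1, 0, 0, 1, 0, 0, 0, 1, 0, 0, 3, 0, 0, 0, 1, 0, 0, 6, 0, 0, 0, 1, 0, 0, 9, 0, 0, 0, 1, 0, 0, 11, 0, 0, 0, 1, 0, 0, 11, 0, 0, 0]

```text
time_s: 9.1
ee_pos: [0.4764, -0.3464, 0.13]
eef_rot: [3.134, -0.0, 0.828]
force: [0.6, 0.6, -1.1]
grip_width: 0.0459
```

Emit:
carry_out:
  commands: [1, 2, 4, 0, 0, 0, 0, 1, 15.9, 49, 0, 0, 0, 0, 1, 15.9, 49, 0, 0, 0, 0, 1, 15.9, 49, 0, 0, 0, 0, 1, 15.9, 49, 0, 0, 0, 0, 1, 15.9, 49, 0, 0, 0, 0, 1, 15.9, 49, 0, 0, 0, 0, 1, 15.9, 49, 0, 0, 0, 0, 1, 15.9, 49, 0, 0, 0, 0, 1, 15.9, 49, 0, 0, 0, 0, 1, 15.9, 49, 0, 0, 0, 0, 1, 15.9, 49, 0, 0, 0, 0]

```text
time_s: 10.1
ee_pos: [0.6306, 0.1308, 0.1294]
eef_rot: [3.134, 0.0, 0.828]
force: [0.3, -0.9, -0.6]
grip_width: 0.0456
```

Emit:
carry_out:
  commands: [1, 0.4, 1.3, 0, 0.005, 0.006, 0, 1, 0.4, 1.3, -3, 0.005, 0.006, 0, 1, 0.4, 1.3, -6, 0.005, 0.006, 0, 1, 0.4, 1.3, -8, 0.005, 0.006, 0, 1, 0.4, 1.3, -8.4, 0.005, 0.006, 0, 1, 0.4, 1.3, -8.4, 0.005, 0.006, 0, 1, 0.4, 1.3, -8.4, 0.005, 0.006, 0]

```text
time_s: 10.68
ee_pos: [0.6351, 0.1438, 0.0464]
eef_rot: [3.141, -0.0, 0.828]
force: [-0.5, -0.3, -1.5]
grip_width: 0.0456
```

```bash
python3 - <<'E'
from h import *
p,d=viewer.camera('side');X=cloud('side',d).reshape(-1,3)
u,v=proj('side',[.63,.144,.03]).astype(int); cv2.imwrite('pics/c4.png',cv2.resize(p[v-60:v+60,u-60:u+60],None,fx=3,fy=3))
o=ctrl.get_obs();print(o['ee_pos'],o['eef_rot'])
E
```

```text
[0.63537689 0.14390939 0.04705154] [ 3.14078632e+00 -9.42639536e-04  8.28246230e-01]
```

View pics/c4.png

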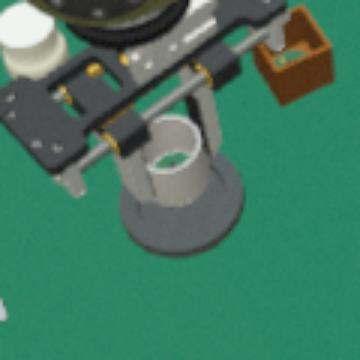

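Emit:
carry_out:
  commands: [1, 0, 0, -1, 0, 0, 0, 1, 0, 0, -2, 0, 0, 0, 1, 0, 0, -2.5, 0, 0, 0, 1, 0, 0, -2.7, 0, 0, 0, 1, 0, 0, -2.7, 0, 0, 0, 1, 0, 0, -2.7, 0, 0, 0, -1, 0, 0, -2.7, 0, 0, 0, -1, 0, 0, -2.7, 0, 0, 0, -1, 0, 0, -2.7, 0, 0, 0, -1, 0, 0, -2.7, 0, 0, 0, -1, 0, 0, -2.7, 0, 0, 0, -1, 0, 0, -2.7, 0, 0, 0]

```text
time_s: 11.73
ee_pos: [0.6354, 0.1439, 0.0201]
eef_rot: [3.141, -0.001, 0.828]
force: [0.6, -0.3, -0.2]
grip_width: 0.0827
```

Emit:
carry_out:
  commands: [-1, 0, 0, 3, 0, 0, 0, -1, 0, 0, 7, 0, 0, 0, -1, 0, 0, 10, 0, 0, 0, -1, -16.1, 20.1, 10, 0, 0, 0, -1, -16.1, 20.1, 10, 0, 0, 0, -1, -16.1, 20.1, 10, 0, 0, 0, -1, -16.1, 20.1, 10, 0, 0, 0, -1, -16.1, 20.1, 10, 0, 0, 0, -1, -16.1, 20.1, 10, 0, 0, 0, -1, -16.1, 20.1, 10, 0, 0, 0, -1, -16.1, 20.1, 10, 0, 0, 0, -1, -16.1, 20.1, 10, 0, 0, 0]

```text
time_s: 12.73
ee_pos: [0.4747, 0.3447, 0.1202]
eef_rot: [3.14, -0.001, 0.829]
force: [0.1, -0.7, -0.7]
grip_width: 0.0939
```

```bash
python3 - <<'E'
from h import *
o=ctrl.get_obs();print(o['ee_pos'],o['eef_rot'],o['force'],o['grip_width'])
I=[]
for c in ['top','side']:
    p,d=viewer.camera(c); X=cloud(c,d).reshape(-1,3)
    for n,pp,a,b in [('hsq',(.61,-.1005),.035,.06),('hrd',(.6345,.144),.035,.06),('lrd',(.474,.3447),.03,.05),('lsq',(.477,-.207),.03,.05)]:
        q=X[(np.hypot(X[:,0]-pp[0],X[:,1]-pp[1])<.034)&(X[:,2]>a)&(X[:,2]<b)]
        if len(q): print(c,n,len(q),cv2.minAreaRect((q[:,:2]*1000).astype(np.float32)),np.nanmedian(q[:,2]))
    u,v=proj(c,[.63,.144,.03]).astype(int); I.append(cv2.resize(p[v-60:v+60,u-60:u+60],None,fx=3,fy=3))
    # square lid plate by colour: bright pixels, plane z=8mm
    i=viewer.camera_info(c); g=p.min(2)
    u,v=proj(c,[.477,-.207,.008]); M=np.zeros_like(g); cv2.circle(M,(int(u),int(v)),24,255,-1)
    m=((g>130)&(M>0)).astype(np.uint8); m=cv2.morphologyEx(m,cv2.MORPH_OPEN,np.ones((3,3)))
    vv,uu=np.nonzero(m); R=np.array(i['R']);t=np.array(i['t']);C=-R.T@t
    ray=np.stack([(uu-i['cx'])/i['fx'],(vv-i['cy'])/i['fy'],np.ones(len(uu))],1)@R
    W=C+ray*((.008-C[2])/ray[:,2])[:,None]
    print(c,'plate',cv2.minAreaRect((W[:,:2]*1000).astype(np.float32)))
cv2.imwrite('pics/c5.png',np.hstack(I))
E
```

```text
[0.47467636 0.34470234 0.12020346] [ 3.14038285e+00 -1.16032705e-03  8.29059167e-01] [ 0.12603658 -0.69018161 -0.67993051] 0.093875287325638
top hsq 171 ((610.8831787109375, -100.45063781738281), (47.296024322509766, 46.17715072631836), 15.478403091430664) 0.04936908746039432
top hrd 130 ((636.0739135742188, 140.7639617919922), (43.37892150878906, 45.382076263427734), 89.55730438232422) 0.047426252122077316
top lrd 3 ((481.9363098144531, 337.0010070800781), (6.767726421356201, 0.10214697569608688), 44.522438049316406) 0.03312765409533088
top lsq 70 ((478.1536865234375, -207.3679962158203), (20.13326072692871, 21.022802352905273), 59.969757080078125) 0.03871753327760012
top plate ((479.3116455078125, -208.01150512695312), (63.49501419067383, 64.08014678955078), 63.81320571899414)
side hsq 223 ((608.5253295898438, -99.97577667236328), (45.663795471191406, 52.78252410888672), 14.27199649810791) 0.045581943696314985
side hrd 232 ((633.914794921875, 142.48928833007812), (44.29734420776367, 45.746646881103516), 9.11166000366211) 0.04561048595419122
side lrd 130 ((473.1959228515625, 344.65093994140625), (21.425989151000977, 20.26031494140625), 68.04106903076172) 0.03750386562600103
side lsq 56 ((475.6513366699219, -206.02679443359375), (21.110666275024414, 21.403369903564453), 73.01629638671875) 0.03703526925971127
side plate ((476.5730285644531, -207.5633544921875), (61.859004974365234, 62.762977600097656), 65.05968475341797)
```

View pics/c5.png

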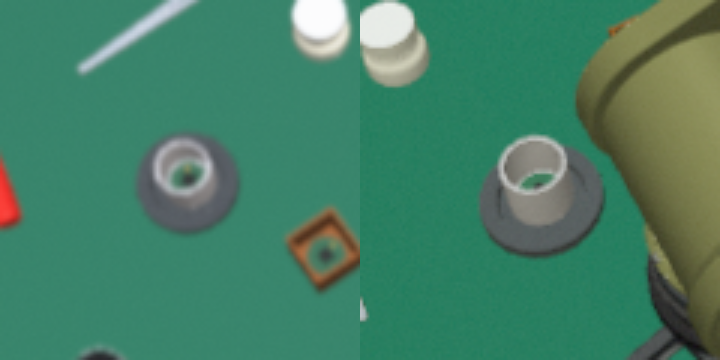

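Both housings are in: the round cup stands upright in the round nest pocket, with its rim at about (185,165) in the top crop. Next is the round lid.

Emit:
carry_out:
  commands: [0, -0.05, 0, -3, 0, 0, 0, 0, -0.05, 0, -6, 0, 0, 0, 0, -0.05, 0, -9, 0, 0, 0, 0, -0.05, 0, -10.5, 0, 0, 0, 0, -0.05, 0, -10.95, 0, 0, 0, 0, -0.05, 0, -10.95, 0, 0, 0, 1, -0.05, 0, -10.95, 0, 0, 0, 1, -0.05, 0, -10.95, 0, 0, 0, 1, -0.05, 0, -10.95, 0, 0, 0, 1, -0.05, 0, -10.95, 0, 0, 0, 1, -0.05, 0, -10.95, 0, 0, 0, 1, -0.05, 0, -10.95, 0, 0, 0]

```text
time_s: 13.83
ee_pos: [0.4751, 0.3438, 0.011]
eef_rot: [3.14, -0.002, 0.827]
force: [-0.6, -0.4, 2.9]
grip_width: 0.0214
```

Emit:
carry_out:
  commands: [1, 0, 0, 0, 0, 0, 0, 1, 0, 0, 0, 0, 0, 0, 1, 0, 0, 0, 0, 0, 0, 1, 0, 0, 1, 0, 0, 0, 1, 0, 0, 3, 0, 0, 0, 1, 0, 0, 6, 0, 0, 0, 1, 0, 0, 9, 0, 0, 0, 1, 0, 0, 12, 0, 0, 0, 1, 0, 0, 12, 0, 0, 0, 1, 0, 0, 12, 0, 0, 0]

```text
time_s: 14.67
ee_pos: [0.4756, 0.3442, 0.133]
eef_rot: [3.139, -0.005, 0.827]
force: [-0.9, -0.0, -2.0]
grip_width: 0.0212
```

Emit:
carry_out:
  commands: [1, 4, -5, 0, 0, 0, 0, 1, 15.9, -20.2, 0, 0, 0, 0, 1, 15.9, -20.2, 0, 0, 0, 0, 1, 15.9, -20.2, 0, 0, 0, 0, 1, 15.9, -20.2, 0, 0, 0, 0, 1, 15.9, -20.2, 0, 0, 0, 0, 1, 15.9, -20.2, 0, 0, 0, 0, 1, 15.9, -20.2, -2, 0, 0, 0, 1, 15.9, -20.2, -4, 0, 0, 0, 1, 15.9, -20.2, -5.8, 0, 0, 0, 1, 15.9, -20.2, -5.8, 0, 0, 0, 1, 15.9, -20.2, -5.8, 0, 0, 0]

```text
time_s: 15.67
ee_pos: [0.6336, 0.1422, 0.0735]
eef_rot: [3.141, -0.002, 0.827]
force: [0.8, 0.2, -0.9]
grip_width: 0.0215
```

```bash
python3 - <<'E'
from h import *
p,d=viewer.camera('side')
o=ctrl.get_obs();print(o['ee_pos'],o['eef_rot'])
X=cloud('side',d).reshape(-1,3)
for a,b in [(.065,.08),(.085,.11),(.03,.055)]:
    q=X[(np.hypot(X[:,0]-.635,X[:,1]-.1425)<.036)&(X[:,2]>a)&(X[:,2]<b)]
    print(a,len(q),np.nanmin(q,0),np.nanmax(q,0),np.nanmedian(q[:,2]))
u,v=proj('side',[.63,.144,.03]).astype(int); cv2.imwrite('pics/c6.png',cv2.resize(p[v-60:v+60,u-60:u+60],None,fx=4,fy=4))
E
```

```text
[0.6343665  0.14238476 0.07498173] [ 3.13994241 -0.00413689  0.82714414]
0.065 368 [0.60034617 0.11198345 0.065454  ] [0.66071373 0.17360357 0.07995065] 0.07009645265224398
0.085 235 [0.60871033 0.12757346 0.08500301] [0.65332392 0.1646192  0.10983388] 0.09875380661137745
0.03 85 [0.61201751 0.14375463 0.03035094] [0.65483707 0.1653299  0.0477813 ] 0.03795907159993294
```

View pics/c6.png

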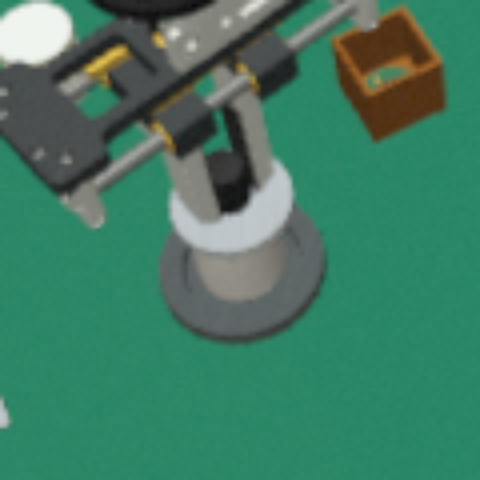

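Emit:
carry_out:
  commands: [1, 0.15, 0, -0.5, 0, 0.004, 0, 1, 0.15, 0, -1, 0, 0.004, 0, 1, 0.15, 0, -1.3, 0, 0.004, 0, 1, 0.15, 0, -1.4, 0, 0.004, 0, 1, 0.15, 0, -1.4, 0, 0.004, 0]

```text
time_s: 16.13
ee_pos: [0.636, 0.1424, 0.0612]
eef_rot: [-3.141, -0.002, 0.827]
force: [0.2, -1.3, -1.0]
grip_width: 0.0215
```

Emit:
carry_out:
  commands: [1, 0, 0, -0.1, 0, 0, 0, 1, 0, 0, -0.1, 0, 0, 0, 0, 0, 0, -0.1, 0, 0, 0, 0, 0, 0, -0.1, 0, 0, 0, 0, 0, 0, -0.1, 0, 0, 0, 0, 0, 0, -0.1, 0, 0, 0, 0, 0, 0, -0.1, 0, 0, 0, 0, 0, 0, 0.5, 0, 0, 0, 0, 0, 0, 3, 0, 0, 0, 0, 0, 0, 6, 0, 0, 0, 0, 0, 0, 8, 0, 0, 0, 0, 0, 0, 8, 0, 0, 0]

```text
time_s: 17.13
ee_pos: [0.6377, 0.1427, 0.1467]
eef_rot: [3.138, -0.007, 0.827]
force: [-0.1, 0.3, 0.5]
grip_width: 0.0469
```

Emit:
carry_out:
  commands: [0, -16, -34.95, -2, 0, 0, 0, 0, -16, -34.95, -2, 0, 0, 0, 0, -16, -34.95, -2, 0, 0, 0, 0, -16, -34.95, -2, 0, 0, 0, 0, -16, -34.95, -2, 0, 0, 0, 0, -16, -34.95, -2, 0, 0, 0, 0, -16, -34.95, -2, 0, 0, 0, 0, -16, -34.95, -2, 0, 0, 0, 0, -16, -34.95, -2, 0, 0, 0, 0, -16, -34.95, -2, 0, 0, 0, 0, -16, -34.95, -2, 0, 0, 0, 0, -16, -34.95, -2, 0, 0, 0]

```text
time_s: 18.13
ee_pos: [0.4778, -0.2065, 0.1266]
eef_rot: [3.138, -0.008, 0.826]
force: [0.2, -0.2, -0.4]
grip_width: 0.0468
```

```bash
python3 - <<'E'
from h import *
o=ctrl.get_obs();print(o['ee_pos'],o['eef_rot'])
I=[]
for c in ['top','side']:
    p,d=viewer.camera(c)
    X=cloud(c,d).reshape(-1,3)
    for n,pp,r,a,b in [('rlid',(.635,.1425),.045,.052,.066),('rknob',(.635,.1425),.03,.08,.1),('sknob',(.477,-.207),.03,.03,.05)]:
        q=X[(np.hypot(X[:,0]-pp[0],X[:,1]-pp[1])<r)&(X[:,2]>a)&(X[:,2]<b)]
        if len(q): print(c,n,len(q),cv2.minAreaRect((q[:,:2]*1000).astype(np.float32)),np.nanmedian(q[:,2]))
    u,v=proj(c,[.63,.144,.03]).astype(int); I.append(cv2.resize(p[v-50:v+50,u-50:u+50],None,fx=4,fy=4))
cv2.imwrite('pics/c7.png',np.hstack(I))
E
```

```text
[ 0.47775736 -0.20652785  0.12656019] [ 3.1384276  -0.00765675  0.82616086]
top rlid 404 ((634.0718994140625, 141.3704833984375), (60.724491119384766, 59.641029357910156), 3.317887306213379) 0.05895040723385907
top rknob 69 ((633.9711303710938, 141.9806671142578), (19.576934814453125, 20.745180130004883), 86.14299011230469) 0.0883858290150477
side rlid 512 ((632.6430053710938, 143.54139709472656), (59.28854751586914, 59.89093780517578), 11.02216625213623) 0.057611481464390546
side rknob 98 ((633.1156616210938, 142.77206420898438), (19.70745849609375, 21.17441177368164), 34.15886688232422) 0.08712033441988017
side sknob 54 ((475.4499816894531, -206.44186401367188), (21.87020492553711, 20.550817489624023), 56.606388092041016) 0.03713814300450846
```

View pics/c7.png

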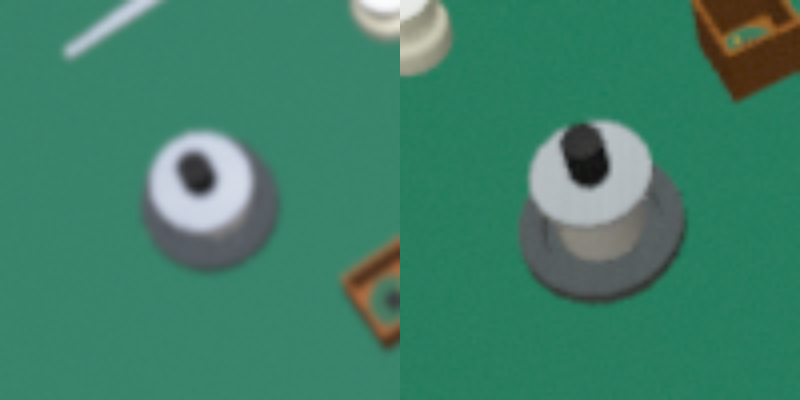

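The round lid lies flat on the round housing, centred within about 1–2 mm. Next is the square lid.

Emit:
carry_out:
  commands: [0, -0.1, 0, -3, 0.002, 0.007, 0, 0, -0.1, 0, -6, 0.002, 0.007, 0, 0, -0.1, 0, -9, 0.002, 0.007, 0, 0, -0.1, 0, -11, 0.002, 0.007, 0, 0, -0.1, 0, -11.55, 0.002, 0.007, 0, 0, -0.1, 0, -11.55, 0.002, 0.007, 0, 1, -0.1, 0, -11.55, 0.002, 0.007, 0, 1, -0.1, 0, -11.55, 0.002, 0.007, 0, 1, -0.1, 0, -11.55, 0.002, 0.007, 0, 1, -0.1, 0, -11.55, 0.002, 0.007, 0, 1, -0.1, 0, -11.55, 0.002, 0.007, 0, 1, -0.1, 0, -11.55, 0.002, 0.007, 0]

```text
time_s: 19.23
ee_pos: [0.4777, -0.2056, 0.0118]
eef_rot: [-3.139, -0.005, 0.828]
force: [-0.3, 2.5, 6.1]
grip_width: 0.0213
```

Emit:
carry_out:
  commands: [1, 0, 0, 0, 0, 0, 0, 1, 0, 0, 0, 0, 0, 0, 1, 0, 0, 0, 0, 0, 0, 1, 0, 0, 1, 0, 0, 0, 1, 0, 0, 3, 0, 0, 0, 1, 0, 0, 6, 0, 0, 0, 1, 0, 0, 9, 0, 0, 0, 1, 0, 0, 12, 0, 0, 0, 1, 0, 0, 12, 0, 0, 0, 1, 0, 0, 12, 0, 0, 0]

```text
time_s: 20.07
ee_pos: [0.4781, -0.2059, 0.1335]
eef_rot: [3.141, -0.006, 0.828]
force: [0.7, 0.3, -1.9]
grip_width: 0.0214
```

Emit:
carry_out:
  commands: [1, 3, 2.5, 0, 0, 0, 0.1, 1, 13.2, 10.5, 0, 0, 0, 0.7, 1, 13.2, 10.5, 0, 0, 0, 0.7, 1, 13.2, 10.5, 0, 0, 0, 0.7, 1, 13.2, 10.5, 0, 0, 0, 0.7, 1, 13.2, 10.5, 0, 0, 0, 0.7, 1, 13.2, 10.5, 0, 0, 0, 0.7, 1, 13.2, 10.5, -2, 0, 0, 0.7, 1, 13.2, 10.5, -4, 0, 0, 0.7, 1, 13.2, 10.5, -5.6, 0, 0, 0.7, 1, 13.2, 10.5, -5.6, 0, 0, 0.7, 1, 13.2, 10.5, -5.6, 0, 0, 0.7]

```text
time_s: 21.07
ee_pos: [0.6094, -0.1011, 0.0766]
eef_rot: [-3.14, -0.006, 1.525]
force: [-0.4, -0.0, -0.3]
grip_width: 0.0214
```

```bash
python3 - <<'E'
from h import *
p,d=viewer.camera('side')
o=ctrl.get_obs();print(o['ee_pos'],o['eef_rot'])
X=cloud('side',d).reshape(-1,3)
q=X[(np.hypot(X[:,0]-.61,X[:,1]+.1)<.047)&(X[:,2]>.067)&(X[:,2]<.078)]
print(len(q),cv2.minAreaRect((q[:,:2]*1000).astype(np.float32)),np.nanmedian(q[:,2]))
u,v=proj('side',[.61,-.1,.05]).astype(int); cv2.imwrite('pics/c8.png',cv2.resize(p[v-50:v+50,u-50:u+50],None,fx=5,fy=5))
E
```

```text
[ 0.61003382 -0.10119147  0.07782312] [ 3.1410615  -0.00561112  1.52614648]
396 ((608.6702880859375, -101.08091735839844), (61.476253509521484, 66.70994567871094), 13.840780258178711) 0.07235718087426876
```

View pics/c8.png

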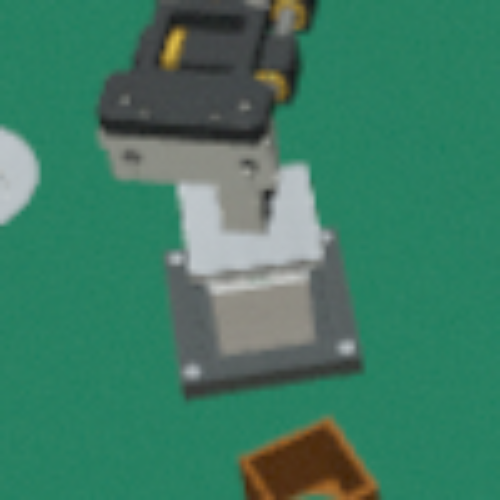

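Emit:
carry_out:
  commands: [1, 0, 0.07, -0.5, 0, 0.005, 0.008, 1, 0, 0.07, -1, 0, 0.005, 0.008, 1, 0, 0.07, -1.4, 0, 0.005, 0.008, 1, 0, 0.07, -1.55, 0, 0.005, 0.008, 1, 0, 0.07, -1.6, 0, 0.005, 0.008, 1, 0, 0.07, -1.6, 0, 0.005, 0.008]

```text
time_s: 21.62
ee_pos: [0.6101, -0.1005, 0.0619]
eef_rot: [-3.137, -0.005, 1.534]
force: [-0.3, -0.0, -1.6]
grip_width: 0.0212
```

Emit:
carry_out:
  commands: [1, 0, 0, -0.1, 0, 0, 0, 1, 0, 0, -0.1, 0, 0, 0, 0, 0, 0, -0.1, 0, 0, 0, 0, 0, 0, -0.1, 0, 0, 0, 0, 0, 0, -0.1, 0, 0, 0, 0, 0, 0, -0.1, 0, 0, 0, 0, 0, 0, -0.1, 0, 0, 0, 0, 0, 0, 0.5, 0, 0, 0, 0, 0, 0, 3, 0, 0, 0, 0, 0, 0, 6, 0, 0, 0, 0, 0, 0, 9, 0, 0, 0, 0, 0, 0, 12, 0, 0, 0]

```text
time_s: 22.62
ee_pos: [0.6099, -0.1005, 0.1838]
eef_rot: [-3.137, -0.005, 1.534]
force: [0.1, 0.1, -0.1]
grip_width: 0.0468
```

Emit:
carry_out:
  commands: [0, -12, -15, 2, 0, 0, 0, 0, -15, -25, 2, 0, 0, 0, 0, -15, -25, 2, 0, 0, 0, 0, -15, -25, 2, 0, 0, 0, 0, -15, -25, 2, 0, 0, 0, 0, -15, -25, 2, 0, 0, 0, 0, -15, -25, 2, 0, 0, 0, 0, -15, -25, 2, 0, 0, 0, 0, -15, -25, 2, 0, 0, 0]

```text
time_s: 23.37
ee_pos: [0.4588, -0.3521, 0.2043]
eef_rot: [-3.138, -0.005, 1.531]
force: [-0.1, 0.0, 0.3]
grip_width: 0.047
```

```bash
python3 - <<'E'
from h import *
o=ctrl.get_obs();print(o['ee_pos'],o['eef_rot'],o['time_s'])
I=[]
for c in ['top','side']:
    p,d=viewer.camera(c)
    X=cloud(c,d).reshape(-1,3)
    for n,pp,r,a,b in [('rlid',(.635,.1425),.045,.052,.066),('slid',(.61,-.1),.05,.052,.066),('sknob',(.61,-.1),.03,.08,.1),('potr',(.464,.208),.03,.045,.06),('pots',(.449,-.061),.03,.045,.06)]:
        q=X[(np.hypot(X[:,0]-pp[0],X[:,1]-pp[1])<r)&(X[:,2]>a)&(X[:,2]<b)]
        if len(q): print(c,n,len(q),cv2.minAreaRect((q[:,:2]*1000).astype(np.float32)),np.nanmedian(q[:,2]))
    u,v=proj(c,[.55,.0,.03]).astype(int); I.append(cv2.resize(p[v-90:v+90,u-90:u+90],(400,400)))
cv2.imwrite('pics/c9.png',np.hstack(I))
E
```

```text
[ 0.4588497  -0.35206481  0.20428791] [-3.1378721  -0.00499527  1.53061403] 23.3667
top rlid 406 ((634.4287719726562, 141.35736083984375), (60.1053466796875, 60.356475830078125), 62.28194046020508) 0.058799052132584684
top slid 565 ((611.464111328125, -100.96609497070312), (62.95943832397461, 62.40201187133789), 14.6078462600708) 0.05909425967751142
top sknob 71 ((611.4658813476562, -101.25153350830078), (19.021560668945312, 21.21880340576172), 89.42774963378906) 0.08883159228264946
top potr 263 ((464.7358703613281, 206.87139892578125), (44.4979133605957, 42.310367584228516), 71.3877944946289) 0.05108550726369006
top pots 325 ((448.250732421875, -60.9185791015625), (45.041748046875, 44.5727424621582), 67.31159973144531) 0.05065174307955618
side rlid 513 ((632.5204467773438, 143.37770080566406), (60.94550323486328, 58.99732208251953), 18.13515853881836) 0.05791844309465192
side slid 447 ((609.11572265625, -99.83610534667969), (62.20610427856445, 64.45465087890625), 13.845893859863281) 0.057907836367261024
side sknob 68 ((610.320556640625, -100.51585388183594), (20.394832611083984, 20.073116302490234), 30.9729061126709) 0.08738925858851469
side potr 362 ((462.80633544921875, 207.66184997558594), (41.774559020996094, 46.362125396728516), 12.65848159790039) 0.050364040130286586
side pots 244 ((446.2748718261719, -59.00288009643555), (46.918861389160156, 46.43573760986328), 67.5094985961914) 0.04998898204224643
```

View pics/c9.png

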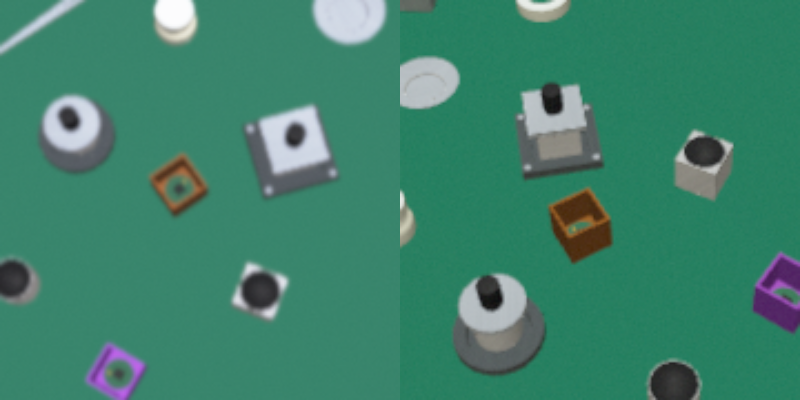

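Both housings are covered, with the lids flat, centred and the square one squared up. The potted housings and look-alikes are where they were, and the robot is clear.

```bash
python3 -c "from station import ticket; print(ticket.hand_in())"
```

```text
the job is handed in; nothing more can be done
None
```

The job is done and handed in: I nested both open aluminium housings upright, square then round. After that I put the round lid and then the square lid on, taking about 23 s of the 96 s.

- **Lids:** in both cameras the two plate tops are flat at about 58–59 mm, which is right for a seated housing plus lid.
- **Centring:** each lid is within about 1–2 mm of its housing's centre. The square lid's yaw is 14–14.6°, against 14.3–15.5° for its housing.
- **Left alone:** both potted housings are still standing where they were at the start, within the camera error. The brown and purple look-alikes also look unmoved in the last picture.
- **Disagreements:** the top and side cameras differ by about 2 mm in position and 1 mm in height, which is in line with their calibration. Before lidding, the rims read 45–49 mm instead of the expected 50 mm. No check failed.

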